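# Set the cast turntable to the green pointer

## Task

Turn the cast turntable to its set angle: with a fingertip or the outside of the fingers, push its blue peg round gently, either way, until the red index line on the revolving plate lines up with the green pointer, and leave it standing there. Do not grip or lift anything: the plaster cast just rides round on the plate untouched, the green pointer stays where it is set, and the things standing around are left alone.

Things in the scene. Friction and masses are not known exactly. Their poses are not given: they have to be found in the camera images.
- turntable: Fixed round white base of the turntable, with black scale lines, diameter 188 mm, 14 mm high. Origin at the centre of its underside, on the turning axis.
- dial: Revolving aluminium plate, diameter 145 mm, top 30 mm above the worktop, with a black rubber pad (diameter 90 mm, top at 32 mm). Origin on the turning axis at worktop height, z up; red index line (5 mm wide) along +x, blue peg along -x. Turns more than a half turn each way from the start; friction holds it where it is left (about 2.5 N at the peg moves it), no spring back, no coasting.
- dial_center (a point): Point on the turning axis at the top of the rubber pad, 32 mm above the worktop.
- index_mark (a point): Outer end of the red index line, at the plate's rim, 73 mm from the axis, 30 mm above the worktop. Turns with the plate.
- pointer_tip (a point): Inner end of the green pointer (the target): a green bar 5 mm wide, 20 mm long, pointing at the axis, stiffly clamped on the white base just outside the plate's rim, top 30 mm above the worktop, foot 14 mm wide. This point is at the rim, 73 mm from the axis, at the height of the red line's end; the marks are lined up when the two points meet.
- peg_top (a point): Centre of the top of the blue upright peg on the revolving plate: diameter 14 mm, 58 mm from the axis, opposite the red line, from the plate (30 mm) up to 90 mm above the worktop; steel collar of diameter 20 mm round its lowest 4 mm. Above 60 mm the peg stands clear of the cast and all else on the turntable.
- cast_center (a point): Centre, half-way up, of the white plaster jaw cast, 53 x 71 x 27 mm, standing loose on the rubber pad in the middle of the plate, its top 59 mm above the worktop; friction carries it round with the plate. Its long side lies across the line from the peg to the red line; its edge is about 30 mm from the peg's centre.
- crucible_center (a point): Centre, half-way up, of a beige ceramic crucible, diameter 51 mm, 40 mm high, standing loose on the worktop beside the turntable. A bystander.
- casting_ring_center (a point): Centre, half-way up, of a grey steel casting ring, a cylinder of diameter 55 mm, 55 mm high, standing loose on the worktop beside the turntable. A bystander.
- monomer_center (a point): Centre, half-way up, of a small brown dropper bottle with a black top, diameter 34 mm, 102 mm high, standing loose on the worktop behind the turntable. A bystander.
- cast: The same plaster cast; origin at the centre of its underside, z up.
Mind the look-alikes: they are no part of the job. Leave any orange look-alike of the cast alone.

How it is judged:
By the outcome, as a careful person would: the job done as asked, in the order asked, and still so for the second after the job is handed in, with the robot touching nothing.
It also fails if it takes over 48 s, if anything falls off the work surface, if the arm or the gripper's body presses on something with over 40 N, if the wrist force passes 120 N, or if a joint passes its speed limit or range.

## Robot

A 7-joint arm with a two-finger parallel gripper is mounted at the origin on a cart in front of the work surface, level with it; the furniture and walls round the work are solid. World frame = base frame: x ahead of the robot, y to its left, z up, the work surface at z = 0. Lengths are in m, angles in rad, forces in N, time in s.
With the tool pointing down it reaches from about 0.425 to 1.025 m from the base axis. Payload 9.4 kg.
Tool frame: the origin (TCP) lies midway between the tips of the shut fingers; the grasp point (between the pads) lies 19 mm behind it; z points along the fingers, y is the line along which they close (so a half turn about z gives the same grasp; the last joint's range is limited). The gripper opens to 85 mm and grips with 20 to 120 N. Pads are 22 mm wide; open, the fingers measure 114 mm over their backs; the gripper's body (76 mm by 85 mm) begins 54 mm behind the grasp point. The pads swing forward as they close: fully open they stand 13 mm farther back than shut.
Start: joints at [-1.226, 0.599, -0.003, 1.599, 0.002, 0.943, -0.08], TCP at [0.297, 0.661, 0.231] pointing down, gripper open.
Joint ranges: [-2.57, 2.57], [-0.35, 1.97], [-1.29, 1.29], [0.11, 2.56], [-1.05, 4.19], [0.11, 1.86], [-2.63, 2.63]. Speed limits (rad/s): [2.22, 2.22, 3.01, 3.01, 3.14, 3.14, 3.14].

## Interface

Orientations are given as a 3x3 rotation matrix whose columns are the frame's x, y, z axes.
In Python, from workcell import monitor, imaging, manip gives the robot as it stands. The module is installed in compiled form; this text tells all that it offers.
- The arm moves only by the tool arm_command, never from a script. Its argument "increments" is a list of rows, each an object with "dp": the shift along the tool's x, y, z in cm, a list of three; "dr": the turn, a rotation vector about the tool's x, y, z in degrees, a list of three. A call has 1 to 10 rows; each row is the pose to reach, as a shift and turn from the pose commanded when the call began, along the tool's axes at that moment; what a row does not reach only later rows make up. A row lasts 1/8 s, in which the tool goes at most 62.5 mm and 10.7 degrees, less where a joint would pass 70% of its speed; a pose out of reach is approached as far as the arm can. A call with a gripper value outside its range is refused whole. "grip" is the finger opening in cm, from 0 to 8.54, set as the call begins (left out, the last holds). The fingers move at their own pace and stop on an object; "force" is the grip in N (left out, the last holds). Time passes only in rows, so rows that repeat a pose let the fingers close. It gives the time, the measured TCP pose, the force, the opening and the grip force at its end, in the units of the state.
- monitor.get_obs(): the state, without advancing time (a new reading comes with each control period).
- imaging.camera(name): name is "scene" or "top" or "wrist"; returns a dict with "image" (420x560x3 uint8, red, green, blue), "depth" (420x560 float32, m along the optical axis (not along the pixel's ray), 0 where there is no reading), "mtx" (3x3 intrinsics, pixels), "R" (3x3) and "t" (3): a world point X has camera coordinates R X + t. Camera axes: x right, y down, z forward; pixel columns grow to the right and rows downward; lengths in m; the calibration is good to about 2 mm. The wrist camera is an equidistant fisheye: a pixel r from the principal point sees the ray r / f radians off the axis. A picture is of the moment at which its call begins.
- manip.sign_off(): hands the job in; it is judged then, once.
The state is a dict: "t": time; "q": joint angles; "qvel": joint speeds; "effort": joint torques, N m; "ee_pos": TCP position; "tool_rot": TCP orientation; "force": force on the tool from outside, world axes, zero at the start; "torque": the same for the moment, N m; "width": opening from 0.0 (shut) to 1.0 (fully open); "finger_force": force on a finger pad.
Only numpy, scipy, OpenCV 4.12 (cv2) and the standard library are available. Lean on these libraries where they do the work, as an engineer would, in place of code of your own. Each camera call takes 0.05 s, during which the arm holds its last target. There are 200 camera calls.

## Working session

There is one attempt and no reset: what is moved stays moved. The work goes in short steps, Python scripts to look and compute and a tool call to move; the robot and the scene stay as the last step left them, time stands still between calls to the robot, and variables do not carry over. Pictures are saved under pics/ and viewed, at most 10 in all, crops included, and the job is handed in when it is done.

Besides the shell and the picture viewer there is one more tool, called after ">>>" as name([rows], argument=value, ...), one row to a line, values as JSON. arm_command: Moves the arm, as the interface text tells. Its arguments: {"type":"object","properties":{"increments":{"type":"array","items":{"type":"object","properties":{"dp":{"type":"array","items":{"type":"number"}},"dr":{"type":"array","items":{"type":"number"}}}}},"grip":{"type":"number"},"force":{"type":"number"}},"required":["increments"]}

```bash
mkdir -p pics; cat > h.py <<'E'
import numpy as np, cv2
from workcell import monitor, imaging, manip
def ray(c,u,v,z):
    d=np.linalg.inv(c["mtx"])@np.array([u,v,1.]); R=c["R"]; o=-R.T@c["t"]; w=R.T@d
    return o+w*(z-o[2])/w[2]
def proj(c,X):
    p=c["mtx"]@(c["R"]@np.array(X)+c["t"]); return p[:2]/p[2]
E
python3 - <<'E'
from h import *
for n in("top","scene"):
    c=imaging.camera(n); cv2.imwrite(f"pics/{n}1.png",c["image"][:,:,::-1]); np.savez(f"{n}1.npz",**c)
    print(n,-c["R"].T@c["t"],c["R"][2])
o=monitor.get_obs();print(o["t"],o["ee_pos"],o["tool_rot"],o["width"])
E
```

```text
top [0.58018493 0.00186    0.99378329] [ 0.06732939  0.01781183 -0.9975718 ]
scene [0.01257542 0.48891655 0.45782445] [ 0.72907339 -0.52137546 -0.44341811]
0.1 [0.29665285 0.66107897 0.23050826] [[-9.12399059e-01  4.09301550e-01 -4.45934801e-04]
 [ 4.09301775e-01  9.12398151e-01 -1.29282742e-03]
 [-1.22286181e-04 -1.36209643e-03 -9.99999065e-01]] 1.0010810988508712
```

View pics/top1.png

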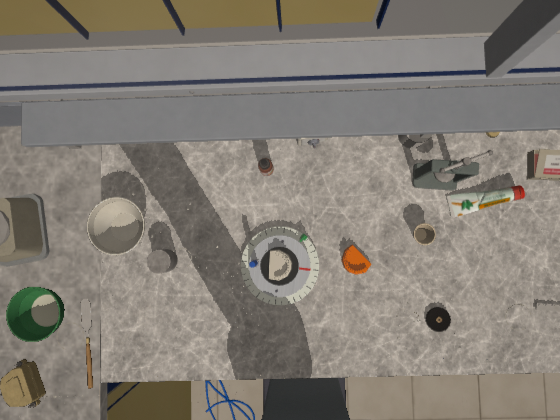

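View pics/scene1.png

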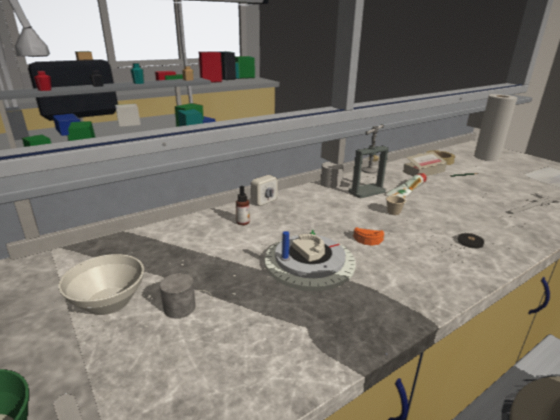

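The top view shows the turntable at about (280,265), the blue peg at (253,264), the red line end at (309,269) and the green pointer at (304,237). Next I measure them.

```bash
python3 - <<'E'
from h import *
c=dict(np.load("top1.npz")); im=c["image"]; hsv=cv2.cvtColor(im,cv2.COLOR_RGB2HSV)
roi=np.zeros(im.shape[:2],bool); roi[220:310,235:325]=1
H,S,V=cv2.split(hsv)
ms={"red":((H<8)|(H>172))&(S>130)&(V>60),"green":(H>45)&(H<90)&(S>90)&(V>30),"blue":(H>100)&(H<130)&(S>110)&(V>30)}
for k,m in ms.items():
    n,l,st,ce=cv2.connectedComponentsWithStats((m&roi).astype(np.uint8))
    for i in range(1,n):
        if st[i,4]>4: print(k,st[i],ce[i],ray(c,*ce[i],.03),ray(c,*ce[i],.09))
# black pad / white base
w=((S<60)&(V>150)&roi)
crop=cv2.resize(im[215:315,230:330],None,fx=6,fy=6,interpolation=cv2.INTER_CUBIC)
cv2.imwrite("pics/crop1.png",crop[:,:,::-1])
print(c["mtx"])
E
```

```text
red [299 268  11   2  17] [303.82352941 268.52941176] [ 0.51734174 -0.00838774  0.03      ] [ 0.52125402 -0.00774977  0.09      ]
green [300 235   7   7  24] [303.20833333 237.45833333] [ 0.58988551 -0.00906244  0.03      ] [ 0.5892816  -0.00838246  0.09      ]
blue [250 261   7   6  32] [252.5625 263.625 ] [0.53186459 0.11142893 0.03      ] [0.53487275 0.10460775 0.09      ]
[[409.31963965   0.         290.60719108]
 [  0.         409.31963965 214.3068968 ]
 [  0.           0.           1.        ]]
```

View pics/crop1.png

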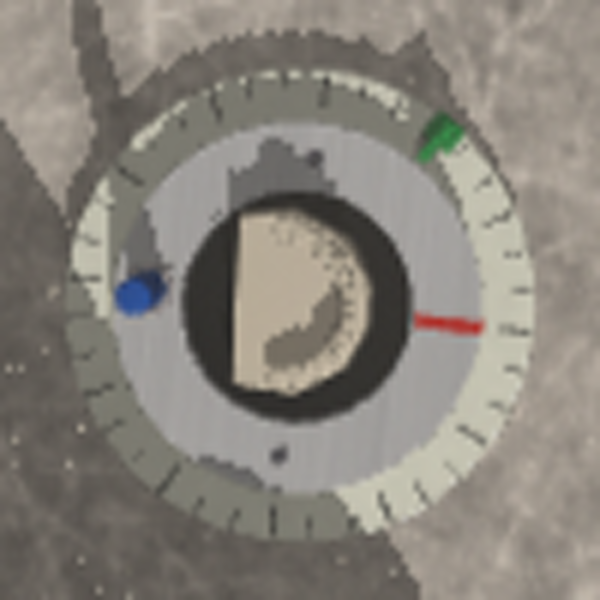

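The crop shows the pad centred near crop (297,306), the red line from (415,320) to (484,327), and the pointer's inner end near (425,158). The plate has to turn about +55° (counter-clockwise), which moves the peg towards the robot.

```bash
cat >> h.py <<'E'
def measure(c):
    im=c["image"]; H,S,V=cv2.split(cv2.cvtColor(im,cv2.COLOR_RGB2HSV))
    roi=np.zeros(im.shape[:2],bool); roi[220:312,235:325]=1
    # base outline -> axis is taken from the pad ellipse (dark ring incl. cast -> hull)
    d=((V<65)&(S<90)&roi).astype(np.uint8); d[:245]=0; d[290:]=0; d[:,:257]=0; d[:,303:]=0
    n,l,st,ce=cv2.connectedComponentsWithStats(d); k=1+st[1:,4].argmax()
    hull=cv2.convexHull(max(cv2.findContours((l==k).astype(np.uint8),0,2)[0],key=len))
    e=cv2.fitEllipse(hull); A=ray(c,*e[0],.032)
    out={"axis":A,"pad_px":e}
    ms={"red":((H<8)|(H>172))&(S>110)&(V>60),"green":(H>45)&(H<90)&(S>80)&(V>30),"blue":(H>100)&(H<130)&(S>110)&(V>30)}
    for k,m in ms.items():
        v,u=np.nonzero(m&roi); w=S[v,u].astype(float)
        p=np.array([np.average(u,weights=w),np.average(v,weights=w)])
        P=ray(c,*p,.03 if k!="blue" else .08)-A
        out[k]=(p.round(1),(P[:2]*1000).round(1),round(np.degrees(np.arctan2(P[1],P[0])),2),len(u))
    return out
E
python3 - <<'E'
from h import *
c=dict(np.load("top1.npz")); r=measure(c)
for k in r: print(k,r[k])
for P in ([0.527,0.048,.032],):print(proj(c,P))
# second view: pad centre & peg top in scene
s=dict(np.load("scene1.npz")); im=s["image"]; H,S,V=cv2.split(cv2.cvtColor(im,cv2.COLOR_RGB2HSV))
m=((H>100)&(H<130)&(S>110)&(V>30)); roi=np.zeros_like(m); roi[225:265,275:295]=1; v,u=np.nonzero(m&roi)
print(u.min(),u.max(),v.min(),v.max(), "peg top scene",ray(s,u[v<v.min()+3].mean(),v.min()+1,.09))
E
```

```text
axis [0.5260148 0.0489877 0.032    ]
pad_px ((279.1760559082031, 265.48822021484375), (36.88920974731445, 37.38419723510742), 166.7831573486328)
red (array([304.2, 268.6]), array([ -8.9, -58.2]), np.float64(-98.68), 23)
green (array([303.2, 237.3]), array([ 64.2, -58. ]), np.float64(-42.09), 28)
blue (array([252.5, 263.7]), array([ 8.2, 57. ]), np.float64(81.77), 32)
[279.5875861  265.05324085]
283 288 232 257 peg top scene [0.53187565 0.11003359 0.09      ]
```

>>> arm_command([
  {"dp": [-4, -3.2, 0.5], "dr": [0, 0, 6]},
  {"dp": [-8, -6.4, 1], "dr": [0, 0, 12]},
  {"dp": [-12, -9.6, 1.5], "dr": [0, 0, 18]},
  {"dp": [-16, -12.8, 2], "dr": [0, 0, 24]},
  {"dp": [-20, -16, 2.5], "dr": [0, 0, 30]},
  {"dp": [-24, -19.2, 3], "dr": [0, 0, 36]},
  {"dp": [-28, -22.4, 3.5], "dr": [0, 0, 42]},
  {"dp": [-32, -25.6, 4], "dr": [0, 0, 48]},
  {"dp": [-36, -28.8, 4.5], "dr": [0, 0, 54]},
  {"dp": [-40, -32, 5], "dr": [0, 0, 60]},
], grip=0, force=20)

```text
t: 1.35
ee_pos: [0.5312, 0.2043, 0.181]
tool_rot: [[-0.098, 0.995, -0.0], [0.995, 0.098, -0.0], [-0.0, -0.0, -1.0]]
force: [0.5, 1.2, 0.2]
width: 0.001
finger_force: 0.0
```

```bash
cat >> h.py <<'E'
def rel(P,yaw_y):
    """shift in tool axes (cm) and turn about tool z (deg) to TCP P with tool y at world angle yaw_y"""
    o=monitor.get_obs(); R=np.array(o["tool_rot"]); d=R.T@(np.array(P)-o["ee_pos"])*100
    a=np.degrees(np.arctan2(R[1,1],R[0,1])); return d.round(2),round(-(yaw_y-a),1),np.round(o["q"],2),o["t"],np.round(o["force"],1),o["width"],np.round(o["ee_pos"],4),round(a,1)
E
python3 -c "
from h import *
print(rel([.584,.099,.15],-8.4))"
```

```text
(array([-10.99,   4.22,   3.1 ]), np.float64(14.0), array([-0.65,  0.49,  0.26,  2.02, -0.2 ,  0.66, -0.16]), 1.35, array([0.5, 1.2, 0.2]), 0.0012992365277193438, array([0.5312, 0.2043, 0.181 ]), np.float64(5.6))
```

>>> arm_command([
  {"dp": [-2.2, 0.8, 0.6], "dr": [0, 0, 3]},
  {"dp": [-4.4, 1.6, 1.2], "dr": [0, 0, 6]},
  {"dp": [-6.6, 2.4, 1.8], "dr": [0, 0, 9]},
  {"dp": [-8.8, 3.3, 2.4], "dr": [0, 0, 12]},
  {"dp": [-11, 4.2, 3.1], "dr": [0, 0, 14]},
  {"dp": [-11, 4.2, 3.1], "dr": [0, 0, 14]},
])

```text
t: 2.1
ee_pos: [0.5844, 0.0984, 0.1497]
tool_rot: [[0.146, 0.989, -0.0], [0.989, -0.146, -0.001], [-0.001, -0.0, -1.0]]
force: [-0.3, 0.2, 0.5]
width: 0.003
finger_force: 0.0
```

```bash
python3 - <<'E'
from h import *
print(rel([.584,.099,.068],-8.4))
c=imaging.camera("wrist"); cv2.imwrite("pics/w1.png",c["image"][:,:,::-1]); np.savez("w1.npz",**c)
print(c["mtx"],-c["R"].T@c["t"])
E
```

```text
(array([ 0.06, -0.05,  8.17]), np.float64(0.0), array([-0.47,  0.56,  0.3 ,  2.  , -0.27,  0.62, -0.13]), 2.1, array([-0.3,  0.2,  0.5]), 0.003128162113804322, array([0.5844, 0.0984, 0.1497]), np.float64(-8.4))
[[325.1922621    0.         279.0841214 ]
 [  0.         325.1922621  206.81071481]
 [  0.           0.           1.        ]] [0.59383059 0.16401496 0.29284357]
```

View pics/w1.png

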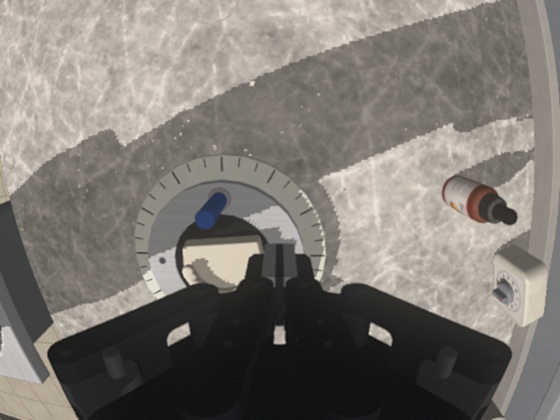

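The wrist view shows the shut fingertips at about (280,265), clear of the peg, with the peg's base at (222,197) and its top at (208,220). I descend beside the peg.

>>> arm_command([
  {"dp": [0, 0, 3], "dr": [0, 0, 0]},
  {"dp": [0, 0, 6], "dr": [0, 0, 0]},
  {"dp": [0, 0, 8], "dr": [0, 0, 0]},
  {"dp": [0, 0, 8], "dr": [0, 0, 0]},
])

```text
t: 2.65
ee_pos: [0.5827, 0.1015, 0.0692]
tool_rot: [[0.141, 0.99, -0.003], [0.99, -0.141, -0.0], [-0.0, -0.003, -1.0]]
force: [-0.4, 0.1, 0.5]
width: -0.0
finger_force: 0.0
```

```bash
python3 - <<'E'
from h import *
o=monitor.get_obs(); print(o["t"],o["ee_pos"],o["force"])
c=dict(np.load("w1.npz")); K=c["mtx"]
def wray(c,u,v,z):
    x,y=u-K[0,2],v-K[1,2]; r=np.hypot(x,y); th=r/K[0,0]
    d=np.array([np.sin(th)*x/r,np.sin(th)*y/r,np.cos(th)]); w=c["R"].T@d; o=-c["R"].T@c["t"]
    return o+w*(z-o[2])/w[2]
print("peg top",wray(c,208,220,.09),"base",wray(c,222,197,.034))
# plan: contact offset D behind the peg along the arc
A=np.array([.526,.049]); 
for a in (81.7,95,110,125,138.3):
    for D in (.024,):
        t=np.radians(a); p=A+.058*np.array([np.cos(t),np.sin(t)]); q=p-D*np.array([-np.sin(t),np.cos(t)])
        print(a,rel([*q,.07],a-90)[:2],q.round(4))
E
```

```text
2.65 [0.58267309 0.1014888  0.06917171] [-0.35415773  0.10146458  0.4612273 ]
peg top [0.53800352 0.10843919 0.09      ] base [0.53842239 0.1109175  0.034     ]
81.7 (array([-0.2 , -2.45, -0.08]), np.float64(0.2)) [0.5581 0.1029]
95 (array([ 0.2 , -3.85, -0.07]), np.float64(-13.1)) [0.5449 0.1089]
110 (array([ 0.25, -5.49, -0.07]), np.float64(-28.1)) [0.5287 0.1117]
125 (array([-0.12, -7.08, -0.06]), np.float64(-43.1)) [0.5124 0.1103]
138.3 (array([-0.79, -8.37, -0.06]), np.float64(-56.4)) [0.4987 0.1055]
```

>>> arm_command([
  {"dp": [-0.1, -0.7, 0], "dr": [0, 0, 0]},
  {"dp": [-0.2, -1.4, 0], "dr": [0, 0, 0]},
  {"dp": [-0.2, -1.8, 0], "dr": [0, 0, 0]},
  {"dp": [-0.2, -2.1, 0], "dr": [0, 0, 0]},
  {"dp": [-0.2, -2.45, 0], "dr": [0, 0, 0]},
  {"dp": [-0.1, -2.8, 0], "dr": [0, 0, -3]},
  {"dp": [0, -3.1, 0], "dr": [0, 0, -6]},
  {"dp": [0.1, -3.5, 0], "dr": [0, 0, -9]},
  {"dp": [0.2, -3.85, 0], "dr": [0, 0, -13]},
  {"dp": [0.2, -3.85, 0], "dr": [0, 0, -13]},
])

```text
t: 3.9
ee_pos: [0.5457, 0.1081, 0.0704]
tool_rot: [[-0.085, 0.996, -0.0], [0.996, 0.085, 0.0], [0.0, -0.0, -1.0]]
force: [0.0, 0.1, -0.2]
width: -0.002
finger_force: 0.4
```

```bash
python3 - <<'E'
from h import *
c=imaging.camera("wrist"); cv2.imwrite("pics/w2.png",c["image"][:,:,::-1]); np.savez("w2.npz",**c)
A=np.array([.526,.049])
for a in (95,110,115,120,125,130):
    t=np.radians(a); q=A+.058*np.array([np.cos(t),np.sin(t)])-.024*np.array([-np.sin(t),np.cos(t)])
    print(a,rel([*q,.07],a-90)[:2])
print(rel([*q,.07],a-90)[2:])
E
```

```text
95 (array([ 0.09, -0.07,  0.03]), np.float64(-0.2))
110 (array([ 0.51, -1.66,  0.03]), np.float64(-15.2))
115 (array([ 0.56, -2.2 ,  0.03]), np.float64(-20.2))
120 (array([ 0.56, -2.75,  0.03]), np.float64(-25.2))
125 (array([ 0.51, -3.3 ,  0.03]), np.float64(-30.2))
130 (array([ 0.41, -3.84,  0.03]), np.float64(-35.2))
(array([-0.41,  0.64,  0.16,  2.12, -0.26,  0.4 ,  0.04]), 3.95, array([ 1. , -0.6,  0.8]), -0.0015975411351603684, array([0.5457, 0.108 , 0.0703]), np.float64(4.8))
```

View pics/w2.png

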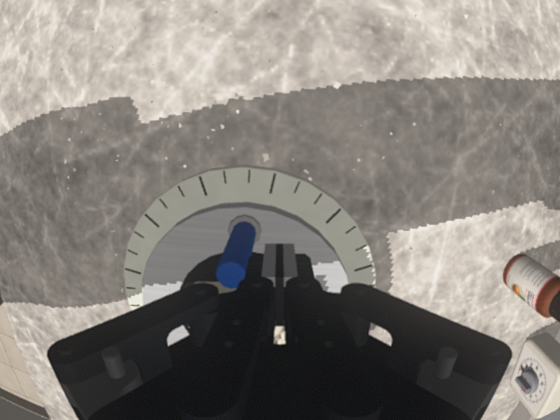

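The peg (base at (243,228), top at (231,275)) now lies right beside the finger's outer face (262,250). I go on round the arc.

>>> arm_command([
  {"dp": [0.15, -0.35, 0], "dr": [0, 0, -3]},
  {"dp": [0.25, -0.7, 0], "dr": [0, 0, -6]},
  {"dp": [0.35, -1.05, 0], "dr": [0, 0, -9]},
  {"dp": [0.45, -1.4, 0], "dr": [0, 0, -12]},
  {"dp": [0.5, -1.7, 0], "dr": [0, 0, -15]},
  {"dp": [0.55, -2.0, 0], "dr": [0, 0, -18]},
  {"dp": [0.55, -2.2, 0], "dr": [0, 0, -20]},
  {"dp": [0.55, -2.2, 0], "dr": [0, 0, -20]},
])

```text
t: 4.95
ee_pos: [0.5231, 0.1117, 0.0703]
tool_rot: [[-0.421, 0.907, -0.001], [0.907, 0.421, 0.0], [0.0, -0.001, -1.0]]
force: [1.6, 0.1, 0.3]
width: 0.002
finger_force: 0.6
```

```bash
python3 - <<'E'
from h import *
T=[]
for n in("top","scene"):
    c=imaging.camera(n); np.savez(f"{n}3.npz",**c); x,y=(225,205) if n=="top" else (245,210)
    T.append(cv2.resize(c["image"][y:y+120,x:x+120] if n=="top" else c["image"][y:y+80,x:x+120],None,fx=4,fy=4,interpolation=cv2.INTER_CUBIC))
    if n=="top": print({k:v[2:] for k,v in measure(c).items() if k in("red","green","blue")})
h=max(t.shape[0] for t in T); T=[cv2.copyMakeBorder(t,0,h-t.shape[0],0,0,0) for t in T]
T=cv2.resize(np.hstack(T),None,fx=.8,fy=.8); cv2.imwrite("pics/c3.png",T[:,:,::-1])
print(rel([.5,.1,.07],0)[2:])
E
```

```text
Traceback (most recent call last):
  File "h.py", line 20, in measure
    p=np.array([np.average(u,weights=w),np.average(v,weights=w)])
                ~~~~~~~~~~^^^^^^^^^^^^^
ZeroDivisionError: Weights sum to zero, can't be normalized
```

The arm hides the turntable from the top camera, so I use the scene camera.

```bash
cat >> h.py <<'E'
A=np.array([.526,.049])
def scene(c,show=None):
    im=c["image"]; H,S,V=cv2.split(cv2.cvtColor(im,cv2.COLOR_RGB2HSV)); roi=np.zeros(H.shape,bool); roi[225:285,260:352]=1
    ms={"red":((H<6)|(H>172))&(S>110)&(V>60),"green":(H>45)&(H<90)&(S>80)&(V>30),"blue":(H>100)&(H<130)&(S>110)&(V>30)}
    for k,m in ms.items():
        v,u=np.nonzero(m&roi)
        if len(u)<3: print(k,"hidden"); continue
        p=(u.mean(),v.mean()); z=.06 if k=="blue" else .03; P=ray(c,*p,z)[:2]-A
        print(k,len(u),np.round(p,1),(P*1000).round(1),np.degrees(np.arctan2(P[1],P[0])).round(1))
    if show: cv2.imwrite(show,cv2.resize(im[215:295,250:360],None,fx=7,fy=7,interpolation=cv2.INTER_CUBIC)[:,:,::-1])
E
python3 - <<'E'
from h import *
scene(dict(np.load("scene1.npz"))); print()
c=imaging.camera("scene"); np.savez("scene3.npz",**c); scene(c,"pics/s3.png")
print(rel([.5,.1,.07],0)[2:])
E
```

```text
red 11 [333.7 245.2] [ -7.3 -56.3] -97.4
green 5 [312.4 232.2] [ 60.8 -53.3] -41.2
blue 138 [285.7 244.8] [10.1 57.2] 80.0

red 7 [324. 238.] [ 26.9 -58.5] -65.3
green 7 [312.3 232.6] [ 59.6 -52. ] -41.1
blue 127 [296.  251.1] [-19.3  53.7] 109.8
(array([-0.37,  0.62,  0.08,  2.16, -0.13,  0.36,  0.24]), 5.05, array([1. , 0.6, 0.7]), -0.0009190493359343188, array([0.5231, 0.1117, 0.0702]), np.float64(24.8))
```

View pics/s3.png

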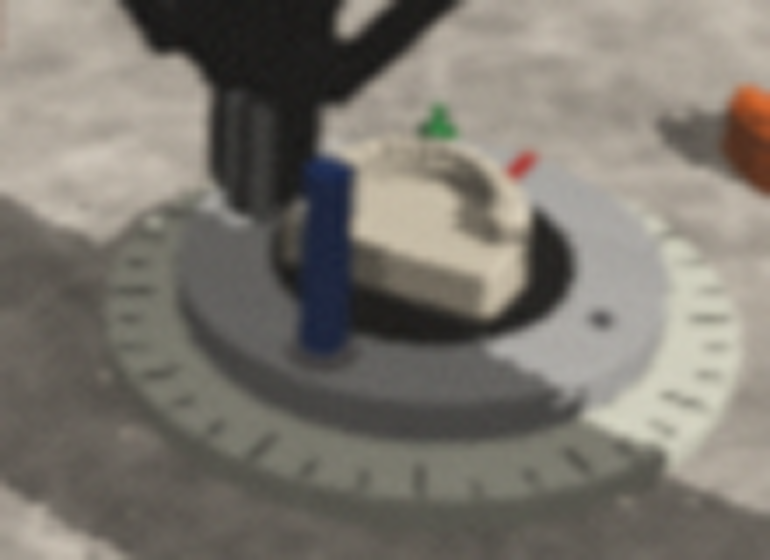

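The peg has turned about 30° and stands upright against the finger, with the cast riding along. The red line at crop (520,165) still has about 26° to go to the pointer at (438,122).

```bash
cat >> h.py <<'E'
def plan(angs,D=.0205,a0=0):
    for a in angs:
        t=np.radians(a); q=A+.058*np.array([np.cos(t),np.sin(t)])-D*np.array([-np.sin(t),np.cos(t)])
        print(a,*rel([*q,.07],a-90)[:2])
E
python3 -c "
from h import *
plan([112,118,124,130,134,138])"
```

```text
112 [-0.12 -0.04  0.02] 2.8
118 [ 0.09 -0.64  0.02] -3.2
124 [ 0.24 -1.27  0.02] -9.2
130 [ 0.32 -1.91  0.03] -15.2
134 [ 0.34 -2.34  0.03] -19.2
138 [ 0.32 -2.77  0.03] -23.2
```

>>> arm_command([
  {"dp": [0, -0.3, 0], "dr": [0, 0, -1.5]},
  {"dp": [0.1, -0.65, 0], "dr": [0, 0, -3.5]},
  {"dp": [0.15, -0.95, 0], "dr": [0, 0, -6]},
  {"dp": [0.25, -1.3, 0], "dr": [0, 0, -9]},
  {"dp": [0.3, -1.6, 0], "dr": [0, 0, -12]},
  {"dp": [0.3, -1.9, 0], "dr": [0, 0, -15]},
  {"dp": [0.3, -2.1, 0], "dr": [0, 0, -17]},
  {"dp": [0.3, -2.1, 0], "dr": [0, 0, -17]},
])

```text
t: 6.05
ee_pos: [0.5028, 0.1052, 0.0703]
tool_rot: [[-0.667, 0.745, -0.001], [0.745, 0.667, -0.0], [0.0, -0.001, -1.0]]
force: [-0.1, 1.7, 1.3]
width: -0.003
finger_force: 0.6
```

```bash
python3 - <<'E'
from h import *
c=imaging.camera("scene"); np.savez("scene4.npz",**c); scene(c)
c=imaging.camera("wrist"); np.savez("w4.npz",**c); cv2.imwrite("pics/w4.png",c["image"][:,:,::-1])
plan([132,134,138]); print(rel([.5,.1,.07],0)[3:])
E
```

```text
red hidden
green 6 [312.  232.5] [ 60.2 -51.7] -40.6
blue 128 [306.4 253.4] [-36.8  42.1] 131.1
132 [0.09 0.01 0.02] -0.2
134 [ 0.15 -0.19  0.02] -2.2
138 [ 0.27 -0.6   0.02] -6.2
(6.15, array([-0.2,  0.6,  0.5]), 0.0008882965522909607, array([0.5029, 0.1051, 0.0702]), np.float64(41.8))
```

View pics/w4.png

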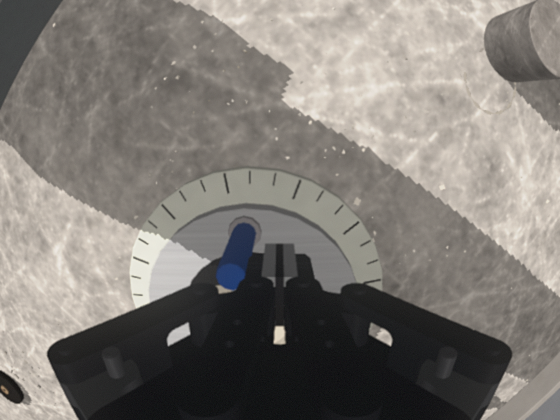

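The red line is now behind the cast, and the wrist view shows the peg still resting against the finger. I back off and lift, then put the wrist camera over the turntable for a precise check.

>>> arm_command([
  {"dp": [0, 1, 0], "dr": [0, 0, 0]},
  {"dp": [0, 2, 0], "dr": [0, 0, 0]},
  {"dp": [0, 2.5, -4], "dr": [0, 0, 0]},
  {"dp": [-2, 2.5, -9], "dr": [0, 0, 0]},
  {"dp": [-6, 2, -11], "dr": [0, 0, 0]},
  {"dp": [-10, 0, -11], "dr": [0, 0, 0]},
  {"dp": [-13, -2, -11], "dr": [0, 0, 0]},
  {"dp": [-13, -2, -11], "dr": [0, 0, 0]},
  {"dp": [-13, -2, -11], "dr": [0, 0, 0]},
])

```text
t: 7.28
ee_pos: [0.5752, -0.0039, 0.1802]
tool_rot: [[-0.667, 0.745, -0.0], [0.745, 0.667, 0.0], [0.0, 0.0, -1.0]]
force: [0.0, 0.4, -0.2]
width: 0.001
finger_force: 0.0
```

```bash
python3 - <<'E'
from h import *
c=imaging.camera("wrist"); np.savez("w5.npz",**c); cv2.imwrite("pics/w5.png",c["image"][:,:,::-1]); print(-c["R"].T@c["t"])
c=imaging.camera("scene"); np.savez("scene5.npz",**c); scene(c)
print(rel([.5029,.1051,.0702],41.8))
E
```

```text
[0.53156819 0.04559578 0.32347652]
red hidden
green 6 [312.2 232.3] [ 60.6 -52.5] -40.9
blue 104 [306.5 254.5] [-39.9  44.4] 131.9
(array([12.87,  1.87, 11.01]), np.float64(0.1), array([-0.1 ,  0.48,  0.01,  2.  , -0.01,  0.66,  0.64]), 7.375, array([0.1, 0.3, 0.3]), -0.0016099016914321337, array([ 0.575 , -0.0032,  0.1802]), np.float64(41.9))
```

View pics/w5.png

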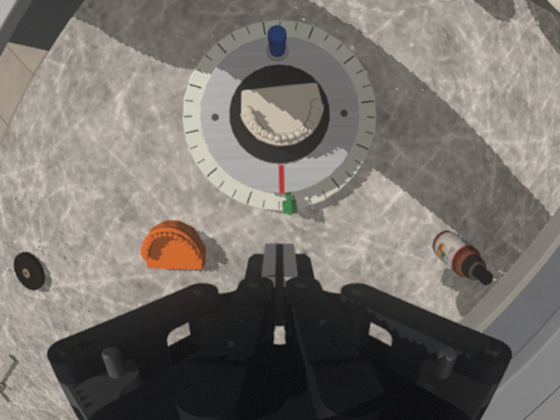

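This view shows the plate clearly: pad centre (279,113), red line (281,178), pointer (290,203), peg (277,40). About 5° is left.

```bash
cat >> h.py <<'E'
def wray(c,p,z):
    K=c["mtx"]; x=(np.atleast_2d(p)-K[:2,2]); r=np.linalg.norm(x,axis=1,keepdims=True); th=r/K[0,0]
    w=np.hstack([np.sin(th)*x/r,np.cos(th)])@c["R"]; o=-c["R"].T@c["t"]
    return o+w*((z-o[2])/w[:,2])[:,None]
def wrist(c):
    im=c["image"]; H,S,V=cv2.split(cv2.cvtColor(im,cv2.COLOR_RGB2HSV)); roi=np.zeros(H.shape,bool); roi[10:225,170:385]=1
    def pts(m,box=roi,z=.03):
        n,l,st,ce=cv2.connectedComponentsWithStats((m&box).astype(np.uint8)); k=1+st[1:,4].argmax()
        v,u=np.nonzero(l==k); return wray(c,np.c_[u,v].astype(float),z)
    d=((V<60)&(S<100)&roi).astype(np.uint8); n,l,st,ce=cv2.connectedComponentsWithStats(d)
    k=min((i for i in range(1,n) if st[i,4]>800),key=lambda i:np.hypot(*(ce[i]-wpx(c,[*A,.032]))))
    hull=cv2.convexHull(np.vstack(cv2.findContours((l==k).astype(np.uint8),0,2)[0])).reshape(-1,2).astype(float)
    P=wray(c,hull,.032); (cx,cy),(a,b),_=cv2.fitEllipse((P[:,:2]*1000).astype(np.float32)); C=np.array([cx,cy])/1000
    print("axis",C,"pad mm",a,b)
    ang={}
    for n,m,z in (("red",((H<8)|(H>172))&(S>110)&(V>60),.03),("green",(H>45)&(H<90)&(S>80)&(V>30),.03),("blue",(H>100)&(H<130)&(S>110)&(V>30),.06)):
        Q=pts(m,z=z)[:,:2]-C; r=np.hypot(*Q.T); t=np.degrees(np.arctan2(Q[:,1],Q[:,0])); ang[n]=t
        print(n,len(r),"r",(r.min()*1000).round(1),(r.max()*1000).round(1),"ang",t.mean().round(2))
        if n=="red":
            vx,vy,x0,y0=cv2.fitLine((Q*1000).astype(np.float32),cv2.DIST_L2,0,.01,.01).ravel(); print("  line offset from axis mm",(x0*vy-y0*vx).round(2)); tip=(np.median(t[r>.063])); print("  outer",tip)
        if n=="green": print("  inner",np.median(t[r<.085]),(r<.085).sum())
def wpx(c,X):
    q=c["R"]@np.array(X)+c["t"]; th=np.arctan2(np.hypot(q[0],q[1]),q[2]); return c["mtx"][:2,2]+c["mtx"][0,0]*th*q[:2]/np.hypot(q[0],q[1])
E
python3 - <<'E'
from h import *
c=dict(np.load("w5.npz")); wrist(c)
cv2.imwrite("pics/w5c.png",cv2.resize(c["image"][145:225,235:335],None,fx=7,fy=7,interpolation=cv2.INTER_CUBIC)[:,:,::-1])
E
```

```text
axis [0.52668225 0.05229077] pad mm 87.5506820678711 87.937255859375
red 132 r 47.1 72.2 ang -46.7
  line offset from axis mm -0.65
  outer -46.907180791462956
green 170 r 74.4 93.0 ang -42.42
  inner -42.43390283184712 74
blue 422 r 47.0 72.2 ang 133.92
```

View pics/w5c.png

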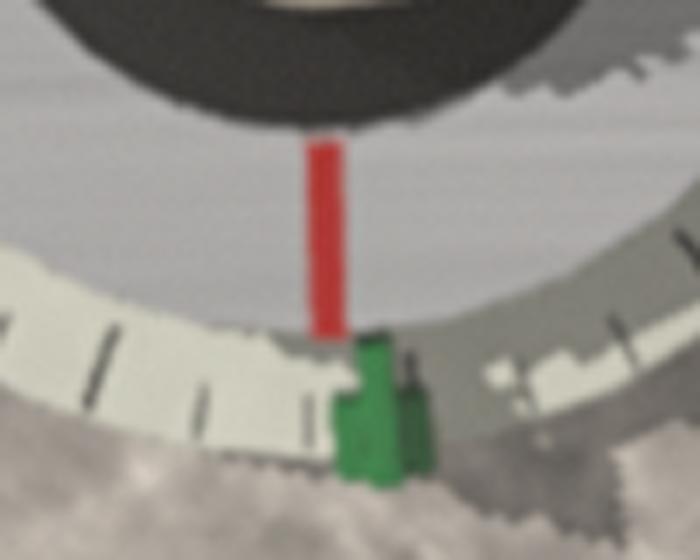

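The red line's outer end is at crop (330,335) and the pointer's tip is at (373,340), so about 6 mm (4.7°) remains. I go back behind the peg by the same path.

>>> arm_command([
  {"dp": [3, 2, 0], "dr": [0, 0, 0]},
  {"dp": [7, 4, 0], "dr": [0, 0, 0]},
  {"dp": [11, 4.5, 2], "dr": [0, 0, 0]},
  {"dp": [13, 4.5, 7], "dr": [0, 0, 0]},
  {"dp": [13, 4.5, 11], "dr": [0, 0, 0]},
  {"dp": [13, 3.5, 11], "dr": [0, 0, 0]},
  {"dp": [13, 3.0, 11], "dr": [0, 0, 0]},
  {"dp": [13, 3.0, 11], "dr": [0, 0, 0]},
])

```text
t: 8.38
ee_pos: [0.5112, 0.1118, 0.0719]
tool_rot: [[-0.666, 0.746, 0.002], [0.746, 0.666, 0.0], [-0.001, 0.002, -1.0]]
force: [0.4, 0.0, 1.1]
width: -0.003
finger_force: 0.0
```

```bash
python3 - <<'E'
from h import *
C=np.array([.5267,.0515]); p=np.array([.5029,.1051])-C
for d in (0,2,4.5):
    t=np.radians(d); q=C+np.array([[np.cos(t),-np.sin(t)],[np.sin(t),np.cos(t)]])@p; print(d,rel([*q,.0702],41.8+d)[:2])
print(rel([*q,.07],0)[3:])
E
```

```text
0 (array([ 0.05, -1.07,  0.17]), np.float64(-0.0))
2 (array([ 0.11, -1.26,  0.17]), np.float64(-2.0))
4.5 (array([ 0.18, -1.51,  0.17]), np.float64(-4.5))
(8.375, array([0.4, 0. , 1.1]), -0.002824736792350052, array([0.5112, 0.1118, 0.0719]), np.float64(41.8))
```

>>> arm_command([
  {"dp": [0, -0.5, 0], "dr": [0, 0, 0]},
  {"dp": [0.05, -0.95, 0], "dr": [0, 0, 0]},
  {"dp": [0.1, -1.15, 0], "dr": [0, 0, -2]},
  {"dp": [0.15, -1.3, 0], "dr": [0, 0, -3.5]},
  {"dp": [0.15, -1.45, 0], "dr": [0, 0, -4.5]},
  {"dp": [0.15, -1.45, 0], "dr": [0, 0, -4.5]},
  {"dp": [0.15, -1.45, 0], "dr": [0, 0, -4.5]},
])

```text
t: 9.25
ee_pos: [0.4989, 0.1037, 0.0703]
tool_rot: [[-0.723, 0.691, 0.0], [0.691, 0.723, 0.0], [-0.0, 0.0, -1.0]]
force: [2.1, 1.4, 1.6]
width: -0.003
finger_force: 1.2
```

>>> arm_command([
  {"dp": [0, 1, 0], "dr": [0, 0, 0]},
  {"dp": [0, 2, 0], "dr": [0, 0, 0]},
  {"dp": [0, 2.5, -4], "dr": [0, 0, 0]},
  {"dp": [-2, 2.5, -9], "dr": [0, 0, 0]},
  {"dp": [-6, 2, -11], "dr": [0, 0, 0]},
  {"dp": [-10, 0, -11], "dr": [0, 0, 0]},
  {"dp": [-13, -2, -11], "dr": [0, 0, 0]},
  {"dp": [-13, -2, -11], "dr": [0, 0, 0]},
  {"dp": [-13, -2, -11], "dr": [0, 0, 0]},
])

```text
t: 10.38
ee_pos: [0.579, 0.0003, 0.1801]
tool_rot: [[-0.724, 0.69, -0.001], [0.69, 0.724, 0.0], [0.001, -0.0, -1.0]]
force: [-0.0, -0.0, 0.2]
width: 0.003
finger_force: 0.0
```

```bash
python3 - <<'E'
from h import *
c=imaging.camera("wrist"); np.savez("w6.npz",**c); wrist(c)
cv2.imwrite("pics/w6c.png",cv2.resize(c["image"][145:225,235:335],None,fx=7,fy=7,interpolation=cv2.INTER_CUBIC)[:,:,::-1])
E
```

```text
axis [0.52676965 0.05232387] pad mm 87.3228759765625 88.06394958496094
red 122 r 47.5 72.7 ang -43.11
  line offset from axis mm 1.05
  outer -42.72879717392432
green 165 r 74.6 92.9 ang -42.55
  inner -42.486081847492656 68
blue 418 r 46.6 72.5 ang 137.82
```

View pics/w6c.png

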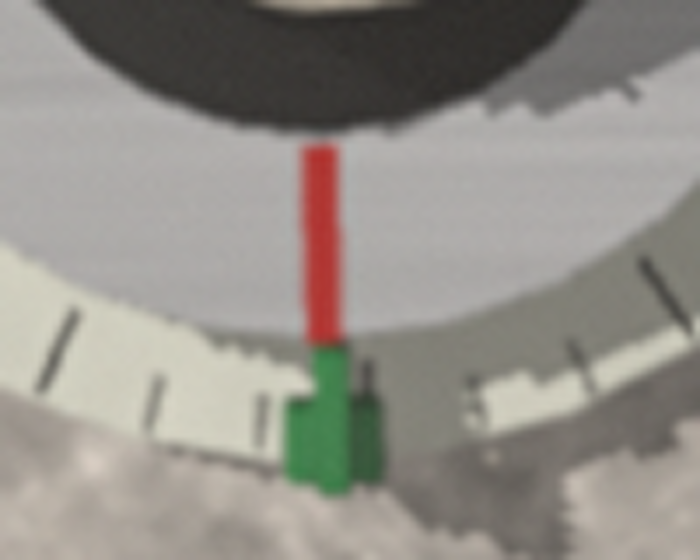

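Red outer end centre is at crop x = 326 and the pointer at x = 332, about 0.8 mm short. I compare the two tips numerically before a last nudge.

```bash
cat >> h.py <<'E'
def tips(c):
    im=c["image"]; H,S,V=cv2.split(cv2.cvtColor(im,cv2.COLOR_RGB2HSV)); S=S.astype(float); C=np.array([.5267,.0523])
    roi=np.zeros(H.shape,bool); roi[150:225,240:330]=1
    for n,m,lo,hi in (("red",((H<8)|(H>172)),.064,.0725),("green",(H>45)&(H<90)&(V>30),.0735,.081)):
        v,u=np.nonzero(m&roi&(S>70)); Q=wray(c,np.c_[u,v].astype(float),.03)[:,:2]-C; r=np.hypot(*Q.T); t=np.degrees(np.arctan2(Q[:,1],Q[:,0])); k=(r>lo)&(r<hi)
        w=S[v,u][k]; print(n,k.sum(),np.average(t[k],weights=w).round(2),t[k].min().round(2),t[k].max().round(2))
E
python3 - <<'E'
from h import *
for n in("w5","w6"): tips(dict(np.load(n+".npz")))
E
```

```text
red 50 -46.73 -48.53 -44.47
green 33 -42.21 -43.85 -40.75
red 50 -42.86 -45.02 -40.93
green 34 -42.13 -43.43 -40.61
```

The remaining error is about 0.7°, so one more nudge of 0.7 mm.

>>> arm_command([
  {"dp": [3, 2, 0], "dr": [0, 0, 0]},
  {"dp": [7, 4, 0], "dr": [0, 0, 0]},
  {"dp": [11, 4.5, 2], "dr": [0, 0, 0]},
  {"dp": [13, 4.5, 7], "dr": [0, 0, 0]},
  {"dp": [13, 4.5, 11], "dr": [0, 0, 0]},
  {"dp": [13, 3.5, 11], "dr": [0, 0, 0]},
  {"dp": [13, 3.0, 11], "dr": [0, 0, 0]},
  {"dp": [13, 3.0, 11], "dr": [0, 0, 0]},
])

```text
t: 11.42
ee_pos: [0.5063, 0.1105, 0.0719]
tool_rot: [[-0.723, 0.691, 0.002], [0.691, 0.723, 0.0], [-0.001, 0.002, -1.0]]
force: [0.0, 0.2, 1.0]
width: -0.001
finger_force: 0.0
```

>>> arm_command([
  {"dp": [0, -0.5, 0], "dr": [0, 0, 0]},
  {"dp": [0, -0.8, 0], "dr": [0, 0, 0]},
  {"dp": [0, -0.95, 0], "dr": [0, 0, -0.7]},
  {"dp": [0, -1.07, 0], "dr": [0, 0, -0.7]},
  {"dp": [0, -1.07, 0], "dr": [0, 0, -0.7]},
  {"dp": [0, -1.07, 0], "dr": [0, 0, -0.7]},
])

```text
t: 12.18
ee_pos: [0.4989, 0.1035, 0.0704]
tool_rot: [[-0.732, 0.681, 0.001], [0.681, 0.732, 0.0], [-0.0, 0.001, -1.0]]
force: [1.8, 2.2, 0.7]
width: 0.002
finger_force: 1.2
```

>>> arm_command([
  {"dp": [0, 1, 0], "dr": [0, 0, 0]},
  {"dp": [0, 2, 0], "dr": [0, 0, 0]},
  {"dp": [0, 2.5, -4], "dr": [0, 0, 0]},
  {"dp": [-2, 2.5, -9], "dr": [0, 0, 0]},
  {"dp": [-6, 2, -11], "dr": [0, 0, 0]},
  {"dp": [-10, 0, -11], "dr": [0, 0, 0]},
  {"dp": [-13, -2, -11], "dr": [0, 0, 0]},
  {"dp": [-13, -2, -11], "dr": [0, 0, 0]},
  {"dp": [-13, -2, -11], "dr": [0, 0, 0]},
])

```text
t: 13.3
ee_pos: [0.5798, 0.0007, 0.1801]
tool_rot: [[-0.732, 0.681, -0.001], [0.681, 0.732, 0.0], [0.001, -0.0, -1.0]]
force: [-0.3, 0.3, -0.5]
width: 0.003
finger_force: 0.0
```

```bash
python3 - <<'E'
from h import *
c=imaging.camera("wrist"); np.savez("w7.npz",**c); tips(c); wrist(c)
E
```

```text
red 45 -42.67 -44.29 -41.03
green 34 -42.12 -43.4 -40.6
axis [0.52676123 0.05234974] pad mm 87.30999755859375 87.94239807128906
red 139 r 47.8 72.9 ang -42.7
  line offset from axis mm -0.06
  outer -42.73741629802467
green 162 r 74.8 93.1 ang -42.55
  inner -42.75785487595438 71
blue 423 r 47.2 72.3 ang 138.06
```

It moved 0.3°, and about 0.5° is left. One more identical nudge.

>>> arm_command([
  {"dp": [3, 2, 0], "dr": [0, 0, 0]},
  {"dp": [7, 4, 0], "dr": [0, 0, 0]},
  {"dp": [11, 4.5, 2], "dr": [0, 0, 0]},
  {"dp": [13, 4.5, 7], "dr": [0, 0, 0]},
  {"dp": [13, 4.5, 11], "dr": [0, 0, 0]},
  {"dp": [13, 3.5, 11], "dr": [0, 0, 0]},
  {"dp": [13, 3.0, 11], "dr": [0, 0, 0]},
  {"dp": [13, 3.0, 11], "dr": [0, 0, 0]},
])

```text
t: 14.35
ee_pos: [0.5057, 0.1101, 0.0719]
tool_rot: [[-0.731, 0.682, 0.002], [0.682, 0.731, 0.0], [-0.001, 0.002, -1.0]]
force: [-0.6, 0.6, 0.8]
width: -0.0
finger_force: 0.0
```

>>> arm_command([
  {"dp": [0, -0.5, 0], "dr": [0, 0, 0]},
  {"dp": [0, -0.8, 0], "dr": [0, 0, 0]},
  {"dp": [0, -0.95, 0], "dr": [0, 0, 0]},
  {"dp": [0, -1.05, 0], "dr": [0, 0, 0]},
  {"dp": [0, -1.05, 0], "dr": [0, 0, 0]},
  {"dp": [0, -1.05, 0], "dr": [0, 0, 0]},
])

```text
t: 15.1
ee_pos: [0.4985, 0.1031, 0.0704]
tool_rot: [[-0.732, 0.681, 0.001], [0.681, 0.732, 0.0], [-0.0, 0.001, -1.0]]
force: [2.0, 1.1, 1.9]
width: -0.001
finger_force: 1.2
```

>>> arm_command([
  {"dp": [0, 1, 0], "dr": [0, 0, 0]},
  {"dp": [0, 2, 0], "dr": [0, 0, 0]},
  {"dp": [0, 2.5, -4], "dr": [0, 0, 0]},
  {"dp": [-2, 2.5, -9], "dr": [0, 0, 0]},
  {"dp": [-6, 2, -11], "dr": [0, 0, 0]},
  {"dp": [-10, 0, -11], "dr": [0, 0, 0]},
  {"dp": [-13, -2, -11], "dr": [0, 0, 0]},
  {"dp": [-13, -2, -11], "dr": [0, 0, 0]},
  {"dp": [-13, -2, -11], "dr": [0, 0, 0]},
])

```text
t: 16.23
ee_pos: [0.5794, 0.0004, 0.1801]
tool_rot: [[-0.732, 0.681, -0.001], [0.681, 0.732, 0.0], [0.001, -0.0, -1.0]]
force: [-0.2, 1.4, -0.1]
width: -0.002
finger_force: 0.0
```

```bash
python3 - <<'E'
from h import *
c=imaging.camera("wrist"); np.savez("w8.npz",**c); tips(c); wrist(c)
E
```

```text
red 52 -42.09 -43.95 -39.87
green 30 -42.18 -43.8 -40.98
axis [0.52679437 0.05242746] pad mm 87.13862609863281 87.99503326416016
red 136 r 47.8 72.9 ang -42.37
  line offset from axis mm 0.16
  outer -42.4706592940642
green 165 r 74.8 93.1 ang -42.46
  inner -42.53620474904556 71
blue 421 r 46.4 72.4 ang 138.8
```

The marks are now lined up to about 0.1°, the arm stands clear, and the plate is at rest. I hand in.

```bash
python3 -c "
from h import *
print(manip.sign_off())"
```

```text
the job is handed in; nothing more can be done
None
```

The turntable is at its set angle: by the last wrist-camera measurement the red line meets the green pointer to within about 0.1°, and I handed the job in at about 16 s with the arm clear of everything.

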